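Seat two levers on their keyed arbors and lock the retainer

ROBOT

A 7-joint arm with a two-finger parallel gripper is mounted at the origin on a cart in front of the work surface, level with it; the furniture and walls round the work are solid. World frame = base frame: x ahead of the robot, y to its left, z up, the work surface at z = 0. Lengths are in m, angles in rad, forces in N, time in s.
With the tool pointing down it reaches from about 0.425 to 0.825 m from the base axis. Payload 3.6 kg.
Tool frame: the origin (TCP) lies midway between the tips of the shut fingers; the grasp point (between the pads) lies 19 mm behind it; z points along the fingers, y is the direction in which the jaws open and shut (so a half turn about z gives the same grasp; the last joint's range is limited). The gripper opens to 85 mm and grips with 20 to 120 N. Pads are 22 mm wide; open, the fingers measure 114 mm over their backs; the gripper's body (76 mm by 85 mm) begins 54 mm behind the grasp point. The pads swing forward as they close: fully open they stand 13 mm farther back than shut.
Start: joints at [1.26, 0.615, -0.013, 1.423, 0.008, 1.103, -0.04], TCP at [0.182, -0.624, 0.231] pointing down, gripper open.
Joint ranges: [-3.12, 3.12], [-0.3, 2.06], [-1.34, 1.32], [0.26, 2.42], [-1.36, 4.5], [0.01, 1.98], [-2.84, 2.84]. Speed limits (rad/s): [2.79, 2.79, 3.14, 3.14, 3.14, 3.14, 3.14].

INTERFACE

Orientations are given as a rotation vector (axis times angle).
In Python, from cell import ctrl gives the robot as it stands.
- The arm moves only by the tool carry_out, never from a script. Its argument "plan" is a list of rows, each a list of 3 entries, a list of its own where there are three numbers: the shift along the tool's x, y, z in m, then the turn, a rotation vector about the tool's x, y, z in degrees, then the finger opening in m, from 0 to 0.0854. In form: [[[dx, dy, dz], [rx, ry, rz], hand], ...]. A call has exactly 8 rows; each row is the pose to reach, as a shift and turn from the pose commanded when the call began, along the tool's axes at that moment; what a row does not reach only later rows make up. A row lasts 1/12 s, in which the tool goes at most 41.7 mm and 7.16 degrees, less where a joint would pass 70% of its speed; a pose out of reach is approached as far as the arm can. A call with a gripper value outside its range is refused whole. The fingers move at their own pace and stop on an object; "force" is the grip in N (left out, the last holds). Time passes only in rows, so rows that repeat a pose let the fingers close, or fill a call up. It gives the time, the measured TCP pose, the force and the opening at its end, in the units of the state.
- ctrl.observe(): the state, without advancing time (a new reading comes with each control period).
- ctrl.get_image(name): name is "side" or "top" or "wrist"; returns a dict with "frame" (400x640x3 uint8, blue, green, red), "intrinsics" (3x3 intrinsics, pixels), "R" (3x3) and "t" (3): a world point X has camera coordinates R X + t. Camera axes: x right, y down, z forward; pixel columns grow to the right and rows downward; lengths in m; the calibration is good to about 2 mm. A picture is of the moment at which its call begins. There is no depth.
- ctrl.hand_in(): hands the job in, once; it reports no verdict.
Trained networks look in the newest picture that a camera, given by its name, has taken for a name from the list of things; names that differ only in an ending like _2 or _b are one class to them, and where a whole thing is asked for, a point or a joint stands for the part that bears it (a point fixed in the world has none). Each returns a list of dicts, best first, with "score" (0 to 1); they miss things now and then, are a little off and sometimes report something else, mostly with a low value. They report only what shows in the picture. A call takes as long as a camera call.
- ctrl.recognise(camera, label): "xyz" ([x, y, z] in m, in world coordinates, good to about 4 mm: the middle of the surface that is visible of it).
- ctrl.pinpoint(camera, label): "xyz" ([x, y, z] in m, in world coordinates, good to about 4 mm: a listed point, or the origin of a listed thing).
The state is a dict: "time_s": time; "joint_pos": joint angles; "qd": joint speeds; "tau": joint torques, N m; "ee_pos": TCP position; "ee_rot": TCP orientation; "contact_force": force on the tool from outside, world axes, zero at the start; "ft_torque": the same for the moment, N m; "opening": opening from 0.0 (shut) to 1.0 (fully open).
Only numpy, scipy, OpenCV 4.12 (cv2) and the standard library are available. Lean on these libraries where they do the work, as an engineer would, in place of code of your own. Each camera call takes 0.05 s, during which the arm holds its last target.

TASK

Both levers on the checking fixture are riding high on the keys of their arbors. Push each lever round on its arbor until its keyway meets the key and it drops fully home onto its seat; then turn the black T-bar knob between them clockwise until it clicks, so that the steel retainer strap lies over both hubs. Leave the aluminium disc, the flanged bush and the milled block beside the fixture where they are, and let go of everything.

Things in the scene. Friction and masses are not known exactly. Their poses are not given: they have to be found in the camera images.
- fixture: Dark grey steel base plate, 110 (x) x 256 (y) x 16 mm, fixed to the granite; origin centre of underside, z up. Arbors stand at y = +92 mm (left) and -92 mm (right) of its y axis. Midway a 32 mm pillar carries the retainer; a spring plunger, 17 mm thick and 50 mm up, sticks out of it 42 mm from the centre towards -x and moves by itself. The measuring machine overhangs y > 0.33, x > 0.38 m.
- arbor_left (a point): Centre of the seat of the left arbor (fixture's +y side), on its axis, 20 mm above the granite; axes as the fixture. The arbor is a round upright post, 24 mm diameter, its top 66 mm above the granite, with one key on the fixture's +x side.
- arbor_right (a point): The same for the right arbor (fixture's -y side).
- key_left (a point): Top outer edge of the left arbor's key: 17 mm from the arbor's axis towards the fixture's +x, 36 mm above the granite. The key is 8 mm wide and runs from the seat up to here; above it the post is plain. A bright line scribed on the base points the same way. At home the key lets the lever turn only about 4 degrees either way.
- key_right (a point): Top outer edge of the right arbor's key: 17 mm from the arbor's axis towards the fixture's +x, 36 mm above the granite. The key is 8 mm wide and runs from the seat up to here; above it the post is plain. A bright line scribed on the base points the same way. At home the key lets the lever turn only about 4 degrees either way.
- lever_left_mid (a point): Left aluminium lever on its arbor, loose, about 0.3 kg: point on the bore axis half-way up the hub (50 mm diameter, 36 tall, bore 26). x along the long arm (reaches 70 mm), z up; short arm (-x) reaches 55 mm, its end boss 12 mm above the point. Height: 52 to 54 mm riding on the key (leaning up to 5 degrees), 38 mm fully home. Turns freely (under 2 N); drops by its own weight over the key.
- lever_right_mid (a point): Right, identical aluminium lever on its arbor, loose, about 0.3 kg: point on the bore axis half-way up the hub (50 mm diameter, 36 tall, bore 26). x along the long arm (reaches 70 mm), z up; short arm (-x) reaches 55 mm, its end boss 12 mm above the point. Height: 52 to 54 mm riding on the key (leaning up to 5 degrees), 38 mm fully home. Turns freely (under 2 N); drops by its own weight over the key.
- lever_left_arm (a point): Middle of the left lever's long arm, 45 mm out from the hub's axis along its x and 6 mm below the hub's mid-point; axes as the lever. Both arms are 18 mm wide (y) and 12 mm thick (z). The keyway (10 mm wide, full hub height) is on the long-arm side of the bore, so at home this arm points along the key.
- lever_right_arm (a point): Middle of the right lever's long arm, 45 mm out from the hub's axis along its x and 6 mm below the hub's mid-point; axes as the lever. Both arms are 18 mm wide (y) and 12 mm thick (z). The keyway (10 mm wide, full hub height) is on the long-arm side of the bore, so at home this arm points along the key.
- retainer (a joint): Swing retainer: 0 = open, grows clockwise seen from above, 1.3 = shut on its stop, strap over both hubs. A spring detent resists by up to 0.17 Nm from 0.53 to 0.95 rad, then snaps it to 1.3 and holds; let go earlier it springs back. Strap 156 x 22 x 7.5 mm, underside 58.5 mm above the granite: 2.5 mm over a hub that is home; it strikes one still riding on its key.
- retainer_bar (a point): Centre of the black T-bar knob on the retainer, on its vertical turning axis, 79.5 mm above the granite. x along the bar, z up. The bar is 75 mm long, 15 to 17 mm wide, 18 mm high (70 to 88.5 mm above the granite) and parallel to the strap below it.
- alu_disc: Bystander: turned aluminium disc with a bolt circle, 90 mm diameter, 22 mm tall; origin at the centre of its underside.
- bush_3: Bystander: flanged steel bush, 48 mm diameter, 18 mm tall; origin at the centre of its underside.
- milled_block: Bystander: milled aluminium block with two bores, 50 x 16 x 40 mm; origin at the centre of its underside.

How it is judged:
On the way, in this order (a step that is already met when the one before it is completed fails the run):
1. both levers have dropped fully home on their seats while the retainer is still open (z of each of lever_left_mid, lever_right_mid in the frame of fixture below 0.0415 m and horizontal distance between lever_left_mid and arbor_left below 0.004 m and horizontal distance between lever_right_mid and arbor_right below 0.004 m and value of joint retainer below 0.9 rad), for 0.2 s.
2. the retainer has clicked shut over both hubs (value of joint retainer above 1.22 rad), for 0.1 s.
At the end, for the whole second after the job is handed in: Each lever sits home on its own arbor: hub within 3.5 mm of fully down, centred within 4 mm, level within 3.4 degrees, long arm within 8.5 degrees of the key line; the retainer is clicked shut (joint above 1.22 rad) over both hubs (z of each of lever_left_mid, lever_right_mid in the frame of fixture below 0.0415 m and horizontal distance between lever_left_mid and arbor_left below 0.004 m and angle between the x axis of each of lever_left_mid, lever_right_mid and the x axis of fixture, either way round below 0.15 rad and angle between each of lever_left_mid, lever_right_mid's own z axis and vertical below 0.06 rad and horizontal distance between lever_right_mid and arbor_right below 0.004 m and value of joint retainer above 1.22 rad); the robot touches nothing.
It fails at once if a bystander (aluminium disc, flanged bush or milled block) is pushed more than 30 mm from where it stood (distance of any of alu_disc, bush_3, milled_block from where it was at the start of the episode above 0.03 m).
It also fails if it takes over 72 s, if anything falls off the work surface, if the arm or the gripper's body presses on something with over 40 N, if the wrist force passes 120 N, or if a joint passes its speed limit or range.

## Working session

There is one attempt and no reset: what is moved stays moved. The work goes in short steps, Python scripts to look and compute and a tool call to move; the robot and the scene stay as the last step left them, time stands still between calls to the robot, and variables do not carry over. Pictures are saved under pics/ and viewed, and the job is handed in when it is done.

Besides the shell and the picture viewer there is one more tool, called after "Request:" by a JSON object that holds its "name" and its "arguments". carry_out: Moves the arm, as the interface text tells. Its arguments: {"type":"object","properties":{"plan":{"type":"array","items":{"type":"array"}},"force":{"type":"number"}},"required":["plan"]}

```bash
ls; mkdir -p pics; python3 - <<'E'
from cell import ctrl
import cv2
s=ctrl.observe();print({k:s[k] for k in ('time_s','ee_pos','ee_rot','joint_pos','opening')})
for n in ('side','top','wrist'):
    im=ctrl.get_image(n);cv2.imwrite(f'pics/{n}0.png',im['frame']);print(n,im['intrinsics'],im['R'],im['t'])
for c in ('top','side'):
    for l in ('fixture','arbor_left','arbor_right','key_left','key_right','lever_left_mid','lever_right_mid','lever_left_arm','lever_right_arm','retainer_bar','alu_disc','bush_3','milled_block'):
        print(c,l,[([round(float(v),4) for v in r['xyz']],round(r['score'],2)) for r in ctrl.pinpoint(c,l)[:3]])
E
```

```text
pics
{'time_s': 0.0, 'ee_pos': array([ 0.18181807, -0.62324954,  0.23011915]), 'ee_rot': array([-3.10746022e+00, -4.44050404e-01,  5.79354695e-04]), 'joint_pos': array([ 1.26048381,  0.61593221, -0.01262633,  1.42493061,  0.00806691,
        1.10337105, -0.04039792]), 'opening': 1.0042551814256853}
side [[482.1350248    0.         318.88978464]
 [  0.         482.1350248  200.03879255]
 [  0.           0.           1.        ]] [[ 0.92638922 -0.37608792 -0.01899707]
 [-0.18469117 -0.40981454 -0.89327555]
 [ 0.32816487  0.83102943 -0.44910789]] [-0.50474221  0.22294494  0.7678125 ]
top [[394.21931573   0.         320.88363428]
 [  0.         394.21931573 197.99196187]
 [  0.           0.           1.        ]] [[ 0.00247694 -0.99966524  0.02575392]
 [-0.99669161 -0.00456016 -0.08114828]
 [ 0.08123856 -0.02546771 -0.99636926]] [0.08650102 0.57522514 0.88702428]
wrist [[310.77694476   0.         319.24350272]
 [  0.         310.77694476 195.59033662]
 [  0.           0.           1.        ]] [[ 0.28040179 -0.9598777  -0.00310592]
 [-0.91858567 -0.26927554  0.28929407]
 [-0.27852327 -0.
[... 1105 characters left out ...]
([0.5342, -0.0473, 0.0165], 0.63)]
side key_left [([0.6042, 0.1259, 0.0397], 0.73), ([0.3709, 0.2423, 0.0034], 0.15)]
side key_right [([0.55, -0.0441, 0.0341], 0.82), ([0.7855, -0.0077, -0.0004], 0.39)]
side lever_left_mid [([0.587, 0.1315, 0.054], 0.96)]
side lever_right_mid [([0.5338, -0.0452, 0.0527], 0.63)]
side lever_left_arm [([0.5509, 0.1045, 0.0468], 0.79)]
side lever_right_arm [([0.4909, -0.0551, 0.0432], 0.92), ([0.7833, -0.0072, 0.0027], 0.43), ([0.7552, 0.1979, -0.0023], 0.24)]
side retainer_bar []
side alu_disc [([0.7555, 0.1991, -0.0011], 0.56), ([0.537, -0.0453, 0.0527], 0.48)]
side bush_3 [([0.7848, -0.0098, 0.0018], 0.83)]
side milled_block [([0.3721, 0.2389, 0.0043], 0.75)]
```

View pics/top0.png

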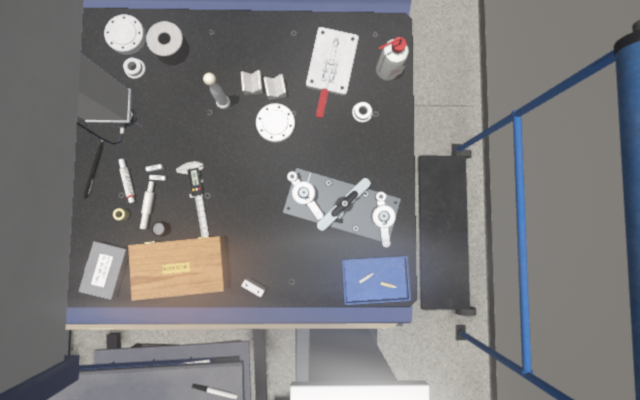

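View pics/side0.png

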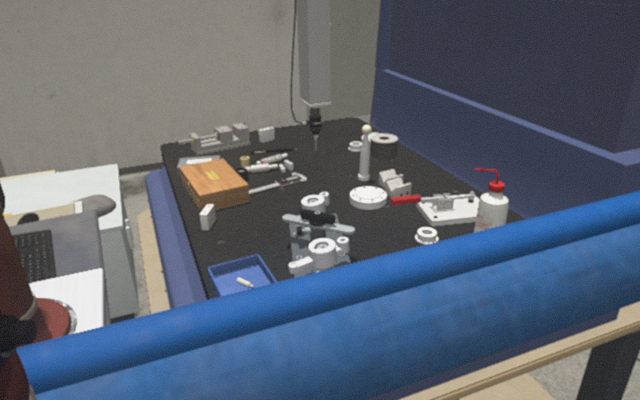

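```bash
python3 - <<'E'
from cell import ctrl
import cv2
print(ctrl.observe()['time_s'])
a=cv2.imread('pics/top0.png')[150:260,260:430];cv2.imwrite('pics/topc.png',cv2.resize(a,None,fx=4.5,fy=4.5,interpolation=cv2.INTER_CUBIC))
a=cv2.imread('pics/side0.png')[170:290,250:390];cv2.imwrite('pics/sidec.png',cv2.resize(a,None,fx=5,fy=5,interpolation=cv2.INTER_CUBIC))
E
```

```text
1.45
```

View pics/topc.png

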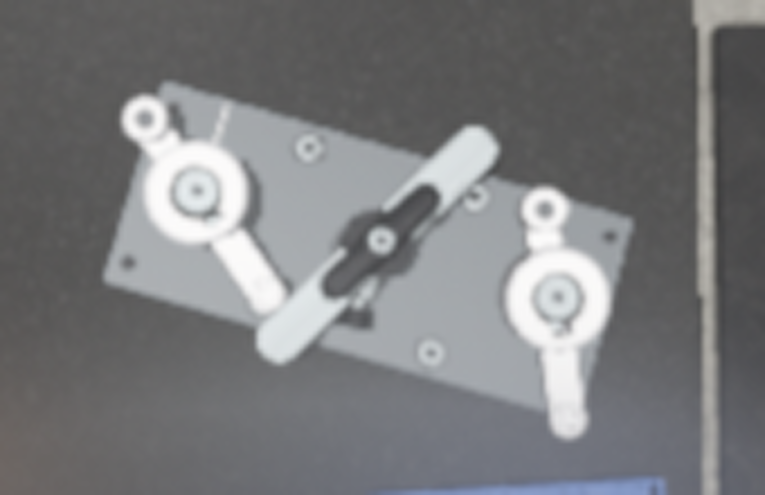

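View pics/sidec.png

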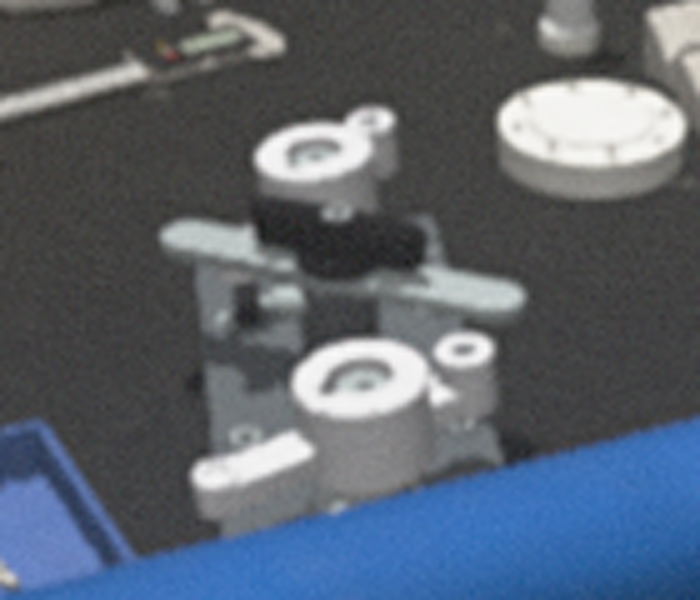

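```bash
cat > h.py <<'E'
import numpy as np
from scipy.spatial.transform import Rotation as Ro
K=np.array([[394.21931573,0,320.88363428],[0,394.21931573,197.99196187],[0,0,1]])
R=np.array([[0.00247694,-0.99966524,0.02575392],[-0.99669161,-0.00456016,-0.08114828],[0.08123856,-0.02546771,-0.99636926]])
t=np.array([0.08650102,0.57522514,0.88702428])
def back(u,v,z):
    d=R.T@np.linalg.inv(K)@[u,v,1];c=-R.T@t
    return c+d*(z-c[2])/d[2]
E
python3 - <<'E'
from h import *
f=lambda a,b,z:back(260+a/4.5,150+b/4.5,z)
P={}
for n,a,b,z in [('aL',197,190,.066),('aR',558,297,.066),('knob',381,240,.0885),('s1',487,134,.066),('s2',268,354,.066),('Larm',268,296,.05),('Lsh',146,118,.066),('Rarm',568,422,.05),('Rsh',544,208,.066),('scrA',217,137,.016),('scrB',229,104,.016),('b1',430,193,.0885),('b2',332,289,.0885)]:
    P[n]=f(a,b,z);print(n,P[n].round(4))
an=lambda p,q:np.degrees(np.arctan2(*(P[q]-P[p])[1::-1])).round(1)
print('yaw',an('aR','aL')-90,an('scrA','scrB'),'strap',an('s2','s1'),'bar',an('b2','b1'),'L',an('aL','Larm'),an('Lsh','aL'),'R',an('aR','Rarm'),an('Rsh','aR'),np.linalg.norm(P['aL']-P['aR']))
m=(P['aL']+P['aR'])/2;print(m)
E
```

```text
aL [0.5839 0.1272 0.066 ]
aR [ 0.5323 -0.0491  0.066 ]
knob [0.5583 0.0393 0.0885]
s1 [ 0.6122 -0.0149  0.066 ]
s2 [0.5042 0.0924 0.066 ]
Larm [0.5329 0.0921 0.05  ]
Lsh [0.6191 0.1524 0.066 ]
Rarm [ 0.4711 -0.0564  0.05  ]
Rsh [ 0.5759 -0.0427  0.066 ]
scrA [0.6163 0.118  0.016 ]
scrB [0.6336 0.1118 0.016 ]
b1 [0.5808 0.0159 0.0885]
b2 [0.5349 0.0626 0.0885]
yaw -16.299999999999997 -19.6 strap -44.8 bar -45.5 L -145.4 -144.5 R -173.2 -171.6 0.18374118243662982
[0.55809693 0.03906708 0.066     ]
```

```bash
cat >> h.py <<'E'
def tgt(pos,phi,ax=None):
    "print shift/turn in the tool frame from the present pose to TCP pos, tool down with tool-x at world angle phi deg"
    from cell import ctrl
    s=ctrl.observe();p=s['ee_pos'];A=Ro.from_rotvec(s['ee_rot'])
    c,sn=np.cos(np.radians(phi)),np.sin(np.radians(phi))
    B=Ro.from_matrix(np.array([[c,sn,0],[sn,-c,0],[0,0,-1]]).T)
    print('t',s['time_s'],'p',p.round(4),'phi',round(float(np.degrees(np.arctan2(*A.as_matrix()[1::-1,0]))),1),'F',s['contact_force'].round(1),'| shift',A.inv().apply(np.array(pos)-p).round(4),'turn',np.degrees((A.inv()*B).as_rotvec()).round(2))
AL=np.array([.5845,.128]);AR=np.array([.5325,-.048])
def at(C,r,b,z): 
    b=np.radians(b);return [C[0]+r*np.cos(b),C[1]+r*np.sin(b),z]
E
python3 -c "
from h import *
tgt(at(AR,.046,-172,.15),8)"
```

```text
t 1.45 p [ 0.182  -0.624   0.2313] phi 16.3 F [-1.   0.1 -0.1] | shift [ 0.4522 -0.4614  0.0813] turn [-0.   -0.    8.27]
```

```bash
python3 - <<'E'
from h import *
Ks=np.array([[482.135,0,318.89],[0,482.135,200.04],[0,0,1]])
Rs=np.array([[0.92638922,-0.37608792,-0.01899707],[-0.18469117,-0.40981454,-0.89327555],[0.32816487,0.83102943,-0.44910789]]);ts=np.array([-0.50474221,0.22294494,0.7678125])
print('cams',(-R.T@t).round(3),(-Rs.T@ts).round(3))
for z in np.arange(-.8,.5,.1):
    o=[]
    for u,v in [(518,115),(524,240),(530,370)]:
        X=back(u,v,z);c=Ks@(Rs@X+ts);o.append((X.round(2)[:2].tolist(),(c[:2]/c[2]).round(0).tolist(),round(c[2],2)))
    print(round(z,1),o)
E
```

```text
cams [0.501 0.112 0.928] [ 0.257 -0.737  0.534]
-0.8 [([1.02, -0.83], [797.0, 875.0], np.float64(0.78)), ([0.46, -0.83], [523.0, 1180.0], np.float64(0.59)), ([-0.1, -0.84], [0.0, 1759.0], np.float64(0.4))]
-0.7 [([0.99, -0.77], [771.0, 817.0], np.float64(0.77)), ([0.46, -0.78], [506.0, 1086.0], np.float64(0.59)), ([-0.06, -0.78], [20.0, 1576.0], np.float64(0.41))]
-0.6 [([0.96, -0.72], [745.0, 757.0], np.float64(0.76)), ([0.46, -0.72], [489.0, 992.0], np.float64(0.59)), ([-0.03, -0.73], [40.0, 1403.0], np.float64(0.43))]
-0.5 [([0.93, -0.66], [718.0, 696.0], np.float64(0.75)), ([0.47, -0.67], [473.0, 899.0], np.float64(0.59)), ([0.01, -0.67], [58.0, 1240.0], np.float64(0.44))]
-0.4 [([0.9, -0.61], [690.0, 633.0], np.float64(0.74)), ([0.47, -0.61], [456.0, 806.0], np.float64(0.59)), ([0.04, -0.62], [75.0, 1086.0], np.float64(0.45))]
-0.3 [([0.87, -0.55], [662.0, 569.0], np.float64(0.73)), ([0.47, -0.56], [439.0, 714.0], np.float64(0.59)), ([0.08, -0.56], [91.0, 939.0], np.float64(0.46))]
-0.2 [([0.84, -0.5], [633.0, 503.0], np.float64(0.72)), ([0.47, -0.5], [422.0, 622.0], np.float64(
[... 296 characters left out ...]
 439.0], np.float64(0.6)), ([0.18, -0.4], [136.0, 542.0], np.float64(0.5))]
0.1 [([0.75, -0.34], [540.0, 293.0], np.float64(0.69)), ([0.48, -0.34], [373.0, 348.0], np.float64(0.6)), ([0.21, -0.34], [149.0, 422.0], np.float64(0.51))]
0.2 [([0.72, -0.28], [508.0, 219.0], np.float64(0.68)), ([0.48, -0.29], [357.0, 258.0], np.float64(0.6)), ([0.25, -0.29], [162.0, 307.0], np.float64(0.52))]
0.3 [([0.69, -0.23], [474.0, 143.0], np.float64(0.67)), ([0.49, -0.23], [340.0, 168.0], np.float64(0.6)), ([0.28, -0.23], [174.0, 198.0], np.float64(0.53))]
0.4 [([0.66, -0.17], [440.0, 65.0], np.float64(0.66)), ([0.49, -0.18], [324.0, 78.0], np.float64(0.6)), ([0.32, -0.18], [186.0, 94.0], np.float64(0.54))]
```

View pics/wrist0.png

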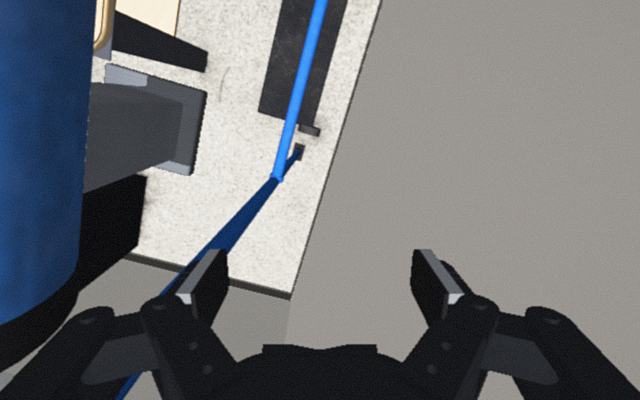

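```bash
python3 - <<'E'
import cv2,numpy as np
from h import *
from cell import ctrl
print(ctrl.observe()['time_s'])
for n in ('side','top','wrist'):
    a=cv2.imread(f'pics/{n}0.png');h=cv2.cvtColor(a,cv2.COLOR_BGR2HSV)
    m=((h[...,0]>95)&(h[...,0]<125)&(h[...,1]>140)).astype(np.uint8)
    if n=='side':
        for c in (50,150,250,350,450,550,630):
            r=np.flatnonzero(m[:,c]);print(n,'col',c,[ (int(x[0]),int(x[-1])) for x in np.split(r,np.flatnonzero(np.diff(r)>3)+1) if len(x)>4])
    else:
        for rr in (20,40,60,100,150,200,250,300,340,380):
            r=np.flatnonzero(m[rr]);print(n,'row',rr,[ (int(x[0]),int(x[-1])) for x in np.split(r,np.flatnonzero(np.diff(r)>3)+1) if len(x)>4])
E
```

```text
1.45
side col 50 [(340, 399)]
side col 150 [(315, 399)]
side col 250 [(289, 333), (344, 369)]
side col 350 [(264, 370), (387, 397)]
side col 450 [(239, 284), (290, 309), (341, 361)]
side col 550 [(213, 325)]
side col 630 [(193, 288), (292, 302)]
top row 20 []
top row 40 []
top row 60 [(604, 613)]
top row 100 []
top row 150 [(515, 520)]
top row 200 [(517, 523)]
top row 250 []
top row 300 [(521, 526)]
top row 340 [(522, 527)]
top row 380 []
wrist row 20 [(0, 93), (310, 323)]
wrist row 40 [(0, 91), (305, 317)]
wrist row 60 [(0, 90), (300, 312)]
wrist row 100 [(0, 88), (290, 302)]
wrist row 150 [(0, 84), (278, 287)]
wrist row 200 [(0, 82), (250, 264)]
wrist row 250 [(0, 78), (202, 206), (225, 229)]
wrist row 300 [(0, 45)]
wrist row 340 []
wrist row 380 [(126, 135)]
```

```bash
python3 - <<'E'
import cv2
a=cv2.imread('pics/top0.png')[:,440:];cv2.imwrite('pics/topr.png',cv2.resize(a,None,fx=1.5,fy=1.5))
E
```

```text
(no output)
```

View pics/topr.png

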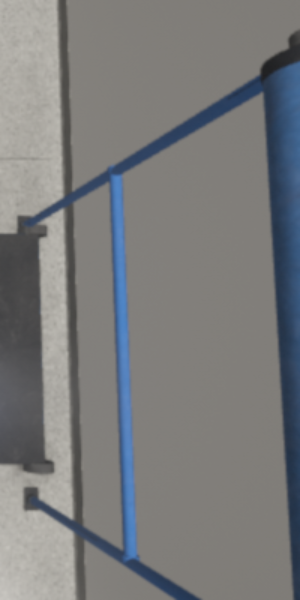

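```bash
python3 - <<'E'
from h import *
import scipy.optimize as so
Ks=np.array([[482.135,0,318.89],[0,482.135,200.04],[0,0,1]])
Rs=np.array([[0.92638922,-0.37608792,-0.01899707],[-0.18469117,-0.40981454,-0.89327555],[0.32816487,0.83102943,-0.44910789]]);ts=np.array([-0.50474221,0.22294494,0.7678125])
Kw=np.array([[310.777,0,319.2435],[0,310.777,195.59],[0,0,1]])
Rw=np.array([[0.28040179,-0.9598777,-0.00310592],[-0.91858567,-0.26927554,0.28929407],[-0.27852327,-0.07826552,-0.95723524]]);tw=np.array([-0.6473665,-0.03911389,0.37915014])
obs=[]
for n,k,r,tt,p in [('top',K,R,t,[(616.7,57),(636.7,393)]),('side',Ks,Rs,ts,[(50,340),(630,193)]),('wrist',Kw,Rw,tw,[(93,20),(82,200)])]:
    c=-r.T@tt;print(n,c.round(3));d=[r.T@np.linalg.inv(k)@[u,v,1] for u,v in p]
    nn=np.cross(d[0],d[1]);nn/=np.linalg.norm(nn)
    print('plane n',nn.round(3)); 
    w=(k@(r@np.array([.5,-.3,-.1])+tt))
    obs.append((c,nn,n))
    # the line dirs
dirs=[np.cross(obs[i][1],obs[j][1]) for i,j in((0,1),(0,2),(1,2))]
for d in dirs: print('dir',(d/np.linalg.norm(d)).round(3))
for i,j in((0,1),(0,2),(1,2)):
    A=np.array([obs[i][1],obs[j][1],[1,0,0]])
    for x in(.2,.5): print(i,j,x,np.linalg.solve(A,[obs[i][1]@obs[i][0],obs[j][1]@obs[j][0],x]).round(3))
E
```

```text
top [0.501 0.112 0.928]
plane n [ 0.001  0.775 -0.632]
side [ 0.257 -0.737  0.534]
plane n [ 0.001 -0.603 -0.797]
wrist [ 0.251 -0.602  0.372]
plane n [-0.009  0.823  0.568]
dir [-1.    -0.    -0.001]
dir [1.    0.006 0.008]
dir [ 1.     0.022 -0.015]
0 1 0.2 [ 0.2   -0.411  0.288]
0 1 0.5 [ 0.5   -0.411  0.288]
0 2 0.2 [ 0.2   -0.483  0.199]
0 2 0.5 [ 0.5   -0.481  0.201]
1 2 0.2 [ 0.2   -0.691  0.5  ]
1 2 0.5 [ 0.5   -0.684  0.495]
```

```bash
python3 - <<'E'
import cv2
a=cv2.imread('pics/side0.png')[180:];cv2.imwrite('pics/sideb.png',cv2.resize(a,None,fx=1.25,fy=1.25))
E
```

```text
(no output)
```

View pics/sideb.png

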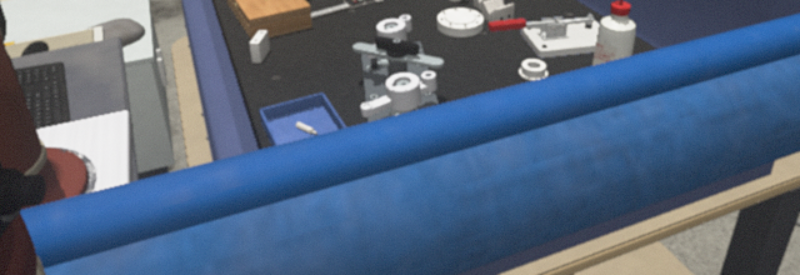

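Request:
{"name": "carry_out", "arguments": {"plan": [[[0, 0, -0.03], [0, 0, 0], 0.085], [[0, 0, -0.06], [0, 0, 0], 0.085], [[0, 0, -0.09], [0, 0, 0], 0.085], [[0, 0, -0.12], [0, 0, 0], 0.085], [[0, 0, -0.15], [0, 0, 0], 0.085], [[0, 0, -0.18], [0, 0, 0], 0.085], [[0, 0, -0.21], [0, 0, 0], 0.085], [[0, 0, -0.24], [0, 0, 0], 0.085]]}}

```text
time_s: 2.12
ee_pos: [0.1819, -0.6236, 0.4732]
ee_rot: [3.109, 0.444, 0.0]
contact_force: [0.2, -0.6, 0.7]
opening: 0.996
```

```bash
python3 - <<'E'
from cell import ctrl
from h import *
import cv2
for n in ('wrist','top'):
    im=ctrl.get_image(n);cv2.imwrite(f'pics/{n}1.png',im['frame'])
s=ctrl.observe();print(s['joint_pos'].round(3))
tgt(at(AR,.046,-172,.45),8)
E
```

```text
[ 1.254e+00  5.310e-01 -1.000e-03  8.950e-01  0.000e+00  1.703e+00
 -3.400e-02]
t 2.2167 p [ 0.1824 -0.6252  0.4775] phi 16.3 F [ 0.2 -0.3  0.6] | shift [ 0.4522 -0.463   0.022 ] turn [ 0.69 -0.07  8.26]
```

View pics/wrist1.png

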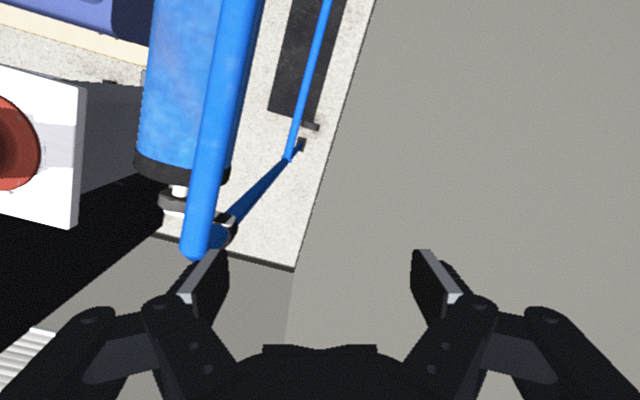

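```bash
python3 - <<'E'
from h import *
from cell import ctrl
im=ctrl.get_image('wrist')
Ks=np.array([[482.135,0,318.89],[0,482.135,200.04],[0,0,1]])
Rs=np.array([[0.92638922,-0.37608792,-0.01899707],[-0.18469117,-0.40981454,-0.89327555],[0.32816487,0.83102943,-0.44910789]]);ts=np.array([-0.50474221,0.22294494,0.7678125])
Rw,tw,Kw=im['R'],im['t'],im['intrinsics']
def pl(k,r,tt,p):
    c=-r.T@tt;d=[r.T@np.linalg.inv(k)@[u,v,1] for u,v in p];n=np.cross(*d);n/=np.linalg.norm(n);return n,n@c
print('wristcam',(-Rw.T@tw).round(3))
for name,sp,wp in (('center',[(50,362),(630,212)],[(241,0),(200,235)]),('upper-left',[(50,340),(630,193)],[(222,0),(182,235)]),('upper-right',[(50,340),(630,193)],[(262,0),(218,210)])):
    a=pl(Ks,Rs,ts,sp);b=pl(Kw,Rw,tw,wp)
    for x in(.2,.5): print(name,np.linalg.solve([a[0],b[0],[1,0,0]],[a[1],b[1],x]).round(3))
E
```

```text
wristcam [ 0.251 -0.602  0.619]
center [ 0.2   -0.535  0.369]
center [ 0.5   -0.526  0.359]
upper-left [ 0.2   -0.521  0.372]
upper-left [ 0.5   -0.518  0.37 ]
upper-right [ 0.2   -0.553  0.395]
upper-right [ 0.5   -0.552  0.396]
```

Request:
{"name": "carry_out", "arguments": {"plan": [[[0.027, -0.028, 0], [0, 0, 1], 0.085], [[0.054, -0.056, 0], [0, 0, 2], 0.085], [[0.081, -0.084, 0], [0, 0, 3], 0.085], [[0.108, -0.112, 0], [0, 0, 4], 0.085], [[0.135, -0.14, 0], [0, 0, 5], 0.085], [[0.162, -0.168, 0], [0, 0, 6], 0.085], [[0.189, -0.196, 0], [0, 0, 7], 0.085], [[0.216, -0.224, 0], [0, 0, 8], 0.085]]}}

```text
time_s: 2.93
ee_pos: [0.3267, -0.3461, 0.4699]
ee_rot: [-3.132, -0.225, 0.003]
contact_force: [1.3, -0.6, -0.0]
opening: 0.995
```

```bash
python3 -c "
from h import *
tgt(at(AR,.046,-172,.20),8)"
```

```text
t 2.9333 p [ 0.3267 -0.3461  0.4699] phi 8.2 F [ 1.3 -0.6 -0. ] | shift [ 0.2008 -0.2653  0.2701] turn [-0.12  0.09  0.21]
```

Request:
{"name": "carry_out", "arguments": {"plan": [[[0.025, -0.033, 0.01], [0, 0, 0], 0.036], [[0.05, -0.066, 0.03], [0, 0, 0], 0.036], [[0.075, -0.1, 0.06], [0, 0, 0], 0.036], [[0.1, -0.133, 0.09], [0, 0, 0], 0.036], [[0.125, -0.166, 0.12], [0, 0, 0], 0.036], [[0.15, -0.2, 0.15], [0, 0, 0], 0.036], [[0.175, -0.233, 0.18], [0, 0, 0], 0.036], [[0.2, -0.265, 0.21], [0, 0, 0], 0.036]]}}

```text
time_s: 3.6
ee_pos: [0.4611, -0.0999, 0.2961]
ee_rot: [-3.133, -0.226, 0.003]
contact_force: [-0.2, -0.5, -0.8]
opening: 0.425
```

```bash
python3 -c "
from h import *
tgt(at(AR,.046,-172,.12),8)
from cell import ctrl;import cv2
im=ctrl.get_image('wrist');cv2.imwrite('pics/w2.png',im['frame'])
for l in ('lever_right_mid','lever_right_arm','arbor_right','key_right'): print(l,[(r['xyz'].round(4) if hasattr(r['xyz'],'round') else r['xyz'],r['score']) for r in ctrl.pinpoint('wrist',l)[:2]])
"
```

```text
t 3.6 p [ 0.4611 -0.0999  0.2961] phi 8.3 F [-0.2 -0.5 -0.8] | shift [ 0.0325 -0.0412  0.176 ] turn [-0.03  0.11  0.26]
lever_right_mid [([0.5345, -0.0451, 0.0504], 0.82)]
lever_right_arm [([0.4889, -0.0488, 0.0428], 0.84), ([0.5839, 0.1298, 0.0212], 0.44)]
arbor_right [([0.531, -0.0427, 0.0161], 0.8)]
key_right [([0.5517, 0.1041, 0.0494], 0.72), ([0.5343, -0.0473, 0.0122], 0.18)]
```

View pics/w2.png

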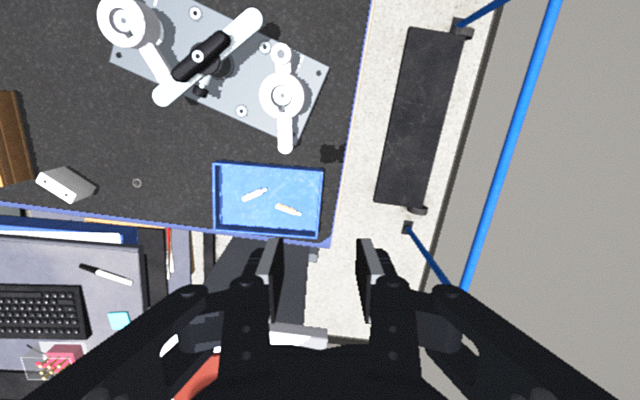

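Request:
{"name": "carry_out", "arguments": {"plan": [[[0.01, -0.013, 0.04], [0, 0, 0], 0.036], [[0.02, -0.026, 0.08], [0, 0, 0], 0.036], [[0.03, -0.041, 0.12], [0, 0, 0], 0.036], [[0.033, -0.044, 0.15], [0, 0, 0], 0.036], [[0.033, -0.044, 0.18], [0, 0, 0], 0.036], [[0.033, -0.044, 0.196], [0, 0, 0], 0.036], [[0.033, -0.044, 0.196], [0, 0, 0], 0.036], [[0.033, -0.044, 0.196], [0, 0, 0], 0.036]]}}

```text
time_s: 4.52
ee_pos: [0.4881, -0.0549, 0.1023]
ee_rot: [3.133, 0.222, -0.001]
contact_force: [-0.3, 0.2, 0.9]
opening: 0.419
```

```bash
python3 -c "
from h import *
tgt(at([.533,-.047],.046,-173,.028),8)
from cell import ctrl;import cv2
im=ctrl.get_image('wrist');cv2.imwrite('pics/w3.png',im['frame'])
"
```

```text
t 4.5167 p [ 0.4881 -0.0549  0.1023] phi 8.1 F [-0.3  0.2  0.9] | shift [-0.0004 -0.0025  0.0743] turn [0.04 0.03 0.11]
```

View pics/w3.png

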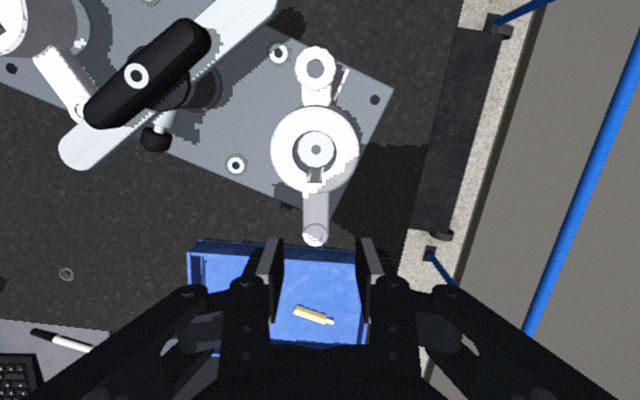

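Request:
{"name": "carry_out", "arguments": {"plan": [[[0, -0.002, 0.02], [0, 0, 0], 0.036], [[0, -0.002, 0.04], [0, 0, 0], 0.036], [[0, -0.002, 0.055], [0, 0, 0], 0.036], [[0, -0.002, 0.065], [0, 0, 0], 0.036], [[0, -0.002, 0.074], [0, 0, 0], 0.036], [[0, -0.002, 0.074], [0, 0, 0], 0.036], [[0, -0.002, 0.074], [0, 0, 0], 0.036], [[0, -0.002, 0.074], [0, 0, 0], 0.036]]}}

```text
time_s: 5.23
ee_pos: [0.4887, -0.0515, 0.0291]
ee_rot: [3.133, 0.226, 0.003]
contact_force: [1.1, 0.3, 0.8]
opening: 0.422
```

```bash
python3 - <<'E'
from h import *
tgt(at([.533,-.047],.046,-173,.028),8)
from cell import ctrl;import cv2
im=ctrl.get_image('wrist');cv2.imwrite('pics/w4.png',im['frame'])
r=.046
for th in range(5,50,5):
    a=np.radians(th);print(th,round(r-r*np.cos(a),4),round(r*np.sin(a),4))
E
```

```text
t 5.2333 p [ 0.4887 -0.0515  0.0291] phi 8.2 F [1.1 0.3 0.8] | shift [-0.0015  0.0009  0.0011] turn [ 0.02 -0.11  0.25]
5 0.0002 0.004
10 0.0007 0.008
15 0.0016 0.0119
20 0.0028 0.0157
25 0.0043 0.0194
30 0.0062 0.023
35 0.0083 0.0264
40 0.0108 0.0296
45 0.0135 0.0325
```

View pics/w4.png

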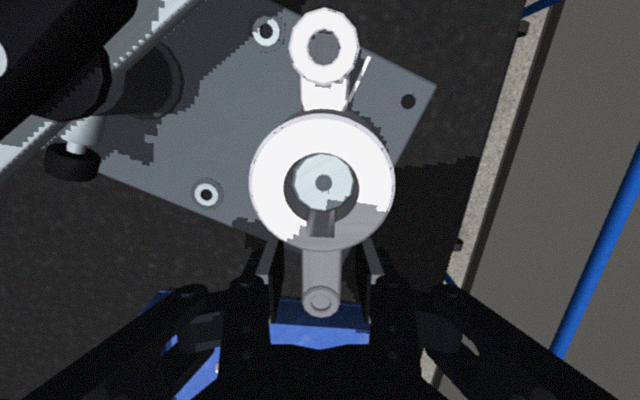

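Request:
{"name": "carry_out", "arguments": {"plan": [[[0.0002, 0.004, 0], [0, 0, -5], 0.036], [[0.0007, 0.008, 0], [0, 0, -10], 0.036], [[0.0016, 0.0119, 0], [0, 0, -15], 0.036], [[0.0028, 0.0157, 0], [0, 0, -20], 0.036], [[0.0043, 0.0194, 0], [0, 0, -25], 0.036], [[0.0062, 0.023, 0], [0, 0, -30], 0.036], [[0.0083, 0.0264, 0], [0, 0, -35], 0.036], [[0.0108, 0.0296, 0], [0, 0, -40], 0.036]]}}

```text
time_s: 5.95
ee_pos: [0.5024, -0.079, 0.0288]
ee_rot: [-2.864, -1.29, 0.001]
contact_force: [-0.8, 0.7, 0.2]
opening: 0.42
```

```bash
python3 - <<'E'
from h import *
tgt(at([.533,-.047],.046,-132,.028),48)
from cell import ctrl;import cv2
im=ctrl.get_image('wrist');cv2.imwrite('pics/w5.png',im['frame'])
E
```

```text
t 5.95 p [ 0.5024 -0.079   0.0288] phi 48.5 F [-0.8  0.7  0.2] | shift [-0.0017  0.0013  0.0008] turn [-0.02  0.03  0.51]
```

View pics/w5.png

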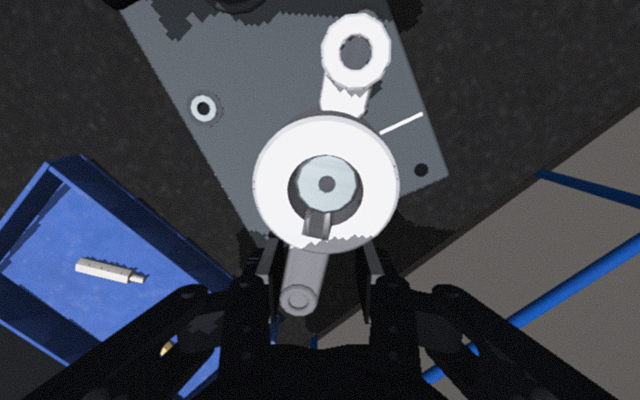

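Request:
{"name": "carry_out", "arguments": {"plan": [[[-0.001, 0.005, 0], [0, 0, -5], 0.036], [[-0.0008, 0.009, 0], [0, 0, -10], 0.036], [[0.0001, 0.0129, 0], [0, 0, -15], 0.036], [[0.0013, 0.0167, 0], [0, 0, -20], 0.036], [[0.0028, 0.0204, 0], [0, 0, -25], 0.036], [[0.0047, 0.024, 0], [0, 0, -30], 0.036], [[0.0068, 0.0274, 0], [0, 0, -35], 0.036], [[0.0093, 0.0306, 0], [0, 0, -40], 0.036]]}}

```text
time_s: 6.67
ee_pos: [0.5315, -0.0929, 0.0287]
ee_rot: [2.253, 2.19, -0.002]
contact_force: [-1.1, -0.4, 0.9]
opening: 0.421
```

```bash
python3 - <<'E'
from h import *
tgt(at([.533,-.047],.046,-92,.028),88)
E
```

```text
t 6.6667 p [ 0.5315 -0.0929  0.0287] phi 88.4 F [-1.1 -0.4  0.9] | shift [-0.0001 -0.0001  0.0007] turn [-0.04  0.05  0.37]
```

Request:
{"name": "carry_out", "arguments": {"plan": [[[0.0002, 0.004, 0], [0, 0, -5], 0.036], [[0.0007, 0.008, 0], [0, 0, -10], 0.036], [[0.0016, 0.0119, 0], [0, 0, -15], 0.036], [[0.0028, 0.0157, 0], [0, 0, -20], 0.036], [[0.0043, 0.0194, 0], [0, 0, -25], 0.036], [[0.0062, 0.023, 0], [0, 0, -30], 0.036], [[0.0083, 0.0264, 0], [0, 0, -35], 0.036], [[0.0108, 0.0296, 0], [0, 0, -40], 0.036]]}}

```text
time_s: 7.33
ee_pos: [0.5616, -0.0837, 0.0286]
ee_rot: [1.369, 2.827, -0.004]
contact_force: [-0.9, -1.9, 1.0]
opening: 0.422
```

```bash
python3 - <<'E'
from h import *
tgt(at([.533,-.047],.046,-52,.028),128)
tgt(at([.533,-.047],.046,-18,.028),162)
from cell import ctrl;import cv2
im=ctrl.get_image('wrist');cv2.imwrite('pics/w6.png',im['frame']);print(ctrl.observe()['joint_pos'].round(2))
E
```

```text
t 7.3333 p [ 0.5616 -0.0837  0.0286] phi 128.3 F [-0.9 -1.9  1. ] | shift [0.0005 0.0001 0.0006] turn [-0.11  0.08  0.34]
t 7.3333 p [ 0.5616 -0.0837  0.0286] phi 128.3 F [-0.9 -1.9  1. ] | shift [0.0082 0.0259 0.0005] turn [ -0.13   0.04 -33.66]
[ 0.56  0.89 -0.76  1.83  0.85  0.78  0.01]
```

View pics/w6.png

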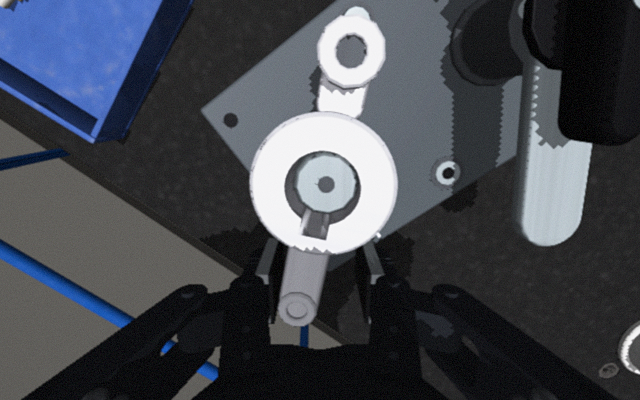

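Request:
{"name": "carry_out", "arguments": {"plan": [[[0.0002, 0.004, 0], [0, 0, -5], 0.028], [[0.0007, 0.008, 0], [0, 0, -10], 0.028], [[0.0016, 0.0119, 0], [0, 0, -15], 0.028], [[0.0028, 0.0157, 0], [0, 0, -20], 0.028], [[0.0037, 0.0179, 0], [0, 0, -23], 0.028], [[0.0046, 0.0202, 0], [0, 0, -26], 0.028], [[0.0053, 0.0216, 0], [0, 0, -28], 0.028], [[0.0062, 0.023, 0], [0, 0, -30], 0.028]]}}

```text
time_s: 8.05
ee_pos: [0.5761, -0.0645, 0.0285]
ee_rot: [0.596, 3.084, -0.003]
contact_force: [-1.1, -0.2, 0.9]
opening: 0.33
```

```bash
python3 - <<'E'
from h import *
tgt(at([.533,-.047],.046,-22,.028),158)
from cell import ctrl;import cv2
im=ctrl.get_image('wrist');cv2.imwrite('pics/w7.png',im['frame']);print(ctrl.observe()['joint_pos'].round(2))
E
```

```text
t 8.05 p [ 0.5761 -0.0645  0.0285] phi 158.1 F [-1.1 -0.2  0.9] | shift [0.0005 0.0001 0.0005] turn [-0.1   0.05  0.13]
[ 0.57  0.94 -0.87  1.8   0.94  0.88  0.43]
```

View pics/w7.png

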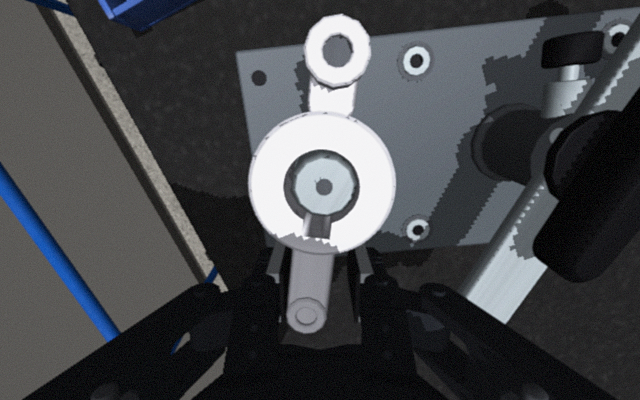

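Request:
{"name": "carry_out", "arguments": {"plan": [[[0, 0.0016, 0], [0, 0, -2], 0.028], [[0.0001, 0.0032, 0], [0, 0, -4], 0.028], [[0.0003, 0.0048, 0], [0, 0, -6], 0.028], [[0.0004, 0.006, 0], [0, 0, -7.5], 0.028], [[0.0006, 0.0072, 0], [0, 0, -9], 0.028], [[0.0008, 0.0084, 0], [0, 0, -10.5], 0.028], [[0.001, 0.0096, 0], [0, 0, -12], 0.028], [[0.001, 0.0096, 0], [0, 0, -12], 0.028]]}}

```text
time_s: 8.77
ee_pos: [0.5788, -0.054, 0.0283]
ee_rot: [0.265, 3.13, 0.0]
contact_force: [0.1, -0.8, 0.8]
opening: 0.326
```

```bash
python3 - <<'E'
from h import *
tgt(at([.533,-.047],.046,-10,.028),170)
from cell import ctrl;import cv2
im=ctrl.get_image('wrist');cv2.imwrite('pics/w8.png',im['frame'])
im=ctrl.get_image('side');cv2.imwrite('pics/s8.png',cv2.resize(im['frame'][170:290,250:390],None,fx=5,fy=5))
E
```

```text
t 8.7667 p [ 0.5788 -0.054   0.0283] phi 170.3 F [ 0.1 -0.8  0.8] | shift [ 0.0003 -0.0011  0.0003] turn [0.01 0.02 0.32]
```

View pics/w8.png

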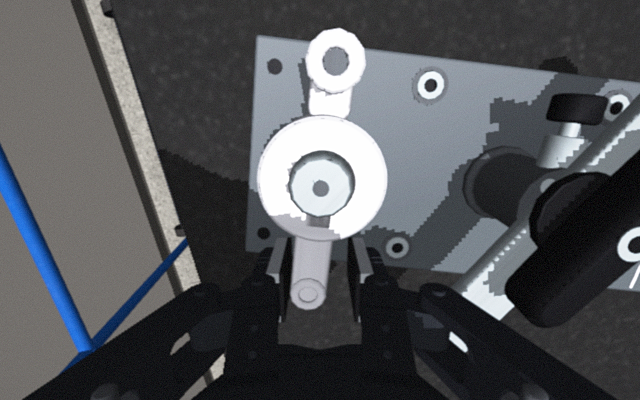

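View pics/s8.png

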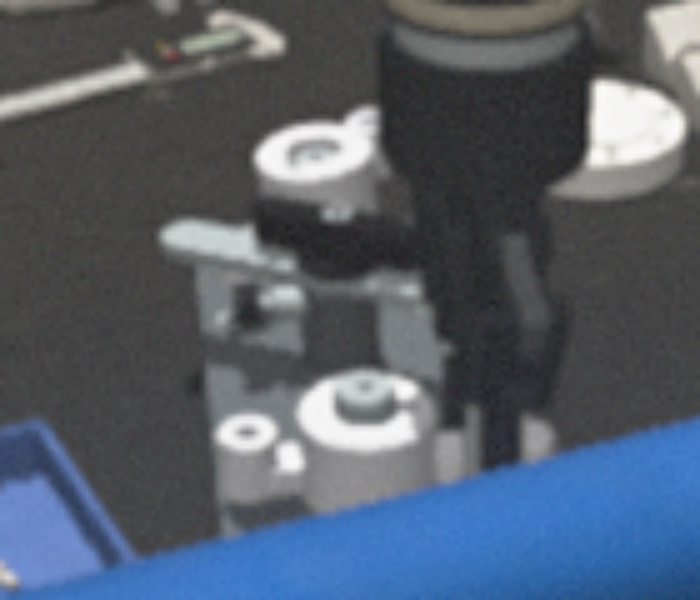

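Request:
{"name": "carry_out", "arguments": {"plan": [[[0, -0.003, 0], [0, 0, 3], 0.036], [[0, -0.003, -0.03], [0, 0, 3], 0.036], [[0, -0.003, -0.065], [0, 0, 3], 0.036], [[0, -0.003, -0.1], [0, 0, 5], 0.036], [[0, -0.003, -0.13], [0, 0, 12], 0.036], [[0, -0.003, -0.15], [0, 0, 19], 0.036], [[0, -0.003, -0.15], [0, 0, 26], 0.036], [[0, -0.003, -0.15], [0, 0, 33], 0.036]]}}

```text
time_s: 9.53
ee_pos: [0.579, -0.0564, 0.1802]
ee_rot: [1.152, 2.919, 0.003]
contact_force: [-0.0, -0.1, -0.6]
opening: 0.419
```

```bash
python3 - <<'E'
from h import *
tgt(at([.5845,.1285],.044,35,.14),35)
from cell import ctrl
for c in ('top',):
  for l in ('lever_right_mid','lever_left_mid','lever_left_arm','arbor_left'): print(c,l,[(np.round(r['xyz'],4),r['score']) for r in ctrl.pinpoint(c,l)[:2]])
E
```

```text
t 9.5333 p [ 0.579  -0.0564  0.1802] phi 136.9 F [-0.  -0.1 -0.6] | shift [0.1133 0.1818 0.0405] turn [ 2.5000e-01 -6.0000e-02  1.0191e+02]
top lever_right_mid [(array([ 0.535 , -0.0447,  0.0532]), 0.55)]
top lever_left_mid [(array([0.5863, 0.1277, 0.0537]), 0.65)]
top lever_left_arm [(array([0.5463, 0.1027, 0.045 ]), 0.73)]
top arbor_left [(array([0.5876, 0.1303, 0.0216]), 0.85)]
```

Request:
{"name": "carry_out", "arguments": {"plan": [[[0.014, 0.023, 0], [0, 0, 7], 0.036], [[0.028, 0.046, 0], [0, 0, 14], 0.036], [[0.043, 0.068, 0], [0, 0, 21], 0.036], [[0.057, 0.091, 0], [0, 0, 28], 0.036], [[0.071, 0.114, 0], [0, 0, 35], 0.036], [[0.085, 0.136, 0], [0, 0, 42], 0.036], [[0.1, 0.16, 0], [0, 0, 49], 0.036], [[0.113, 0.182, 0], [0, 0, 56], 0.036]]}}

```text
time_s: 10.4
ee_pos: [0.6182, 0.1553, 0.1774]
ee_rot: [-2.385, -2.042, 0.001]
contact_force: [0.3, -0.5, 0.9]
opening: 0.417
```

```bash
python3 - <<'E'
from h import *
tgt(at([.5855,.1285],.044,35,.14),35)
E
```

```text
t 10.4 p [0.6182 0.1553 0.1774] phi 81.1 F [ 0.3 -0.5  0.9] | shift [-0.0011  0.0036  0.0374] turn [-1.100e-01  1.000e-02  4.613e+01]
```

Request:
{"name": "carry_out", "arguments": {"plan": [[[-0.001, 0.003, 0], [0, 0, 7], 0.036], [[-0.001, 0.003, 0.01], [0, 0, 14], 0.036], [[-0.001, 0.003, 0.02], [0, 0, 21], 0.036], [[-0.001, 0.003, 0.03], [0, 0, 28], 0.036], [[-0.001, 0.003, 0.04], [0, 0, 35], 0.036], [[-0.001, 0.003, 0.05], [0, 0, 41], 0.036], [[-0.001, 0.003, 0.06], [0, 0, 46], 0.036], [[-0.001, 0.003, 0.07], [0, 0, 46], 0.036]]}}

```text
time_s: 11.07
ee_pos: [0.6209, 0.1522, 0.1069]
ee_rot: [-2.993, -0.953, 0.002]
contact_force: [-1.0, 0.1, -0.3]
opening: 0.421
```

```bash
python3 - <<'E'
from h import *
tgt(at([.5855,.1285],.044,35,.03),35)
from cell import ctrl;import cv2
im=ctrl.get_image('wrist');cv2.imwrite('pics/w9.png',im['frame'])
im=ctrl.get_image('side');cv2.imwrite('pics/s9.png',cv2.resize(im['frame'][150:290,250:410],None,fx=4.5,fy=4.5))
E
```

```text
t 11.0667 p [0.6209 0.1522 0.1069] phi 35.3 F [-1.   0.1 -0.3] | shift [ 0.0015 -0.0009  0.0769] turn [-0.04  0.07  0.34]
```

View pics/w9.png

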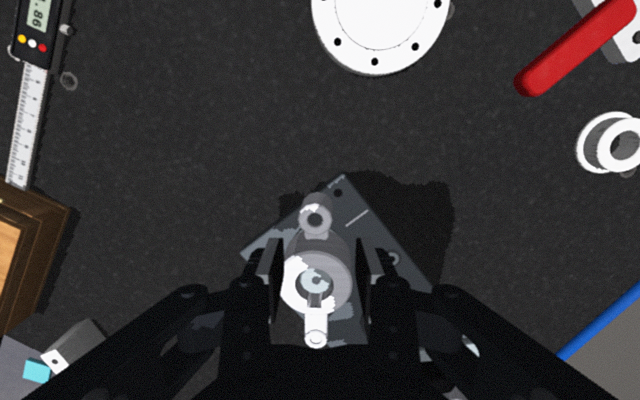

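View pics/s9.png

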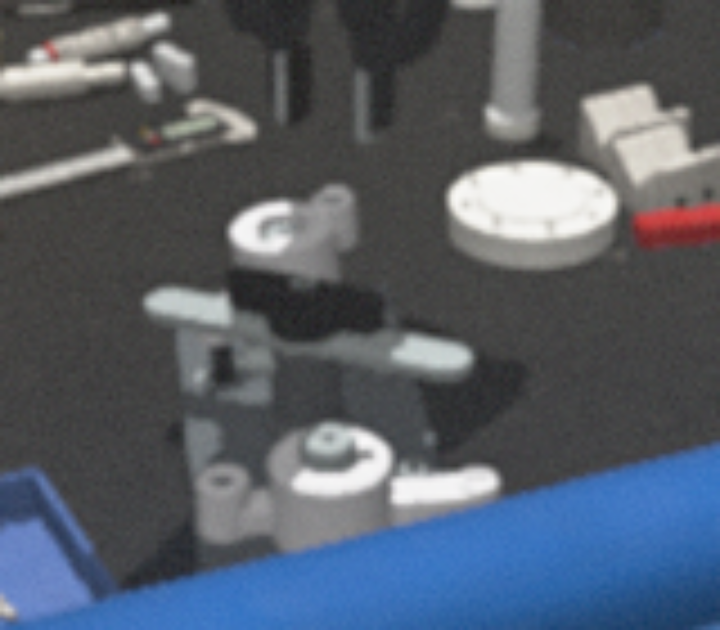

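Request:
{"name": "carry_out", "arguments": {"plan": [[[0.001, -0.001, 0.015], [0, 0, 0], 0.036], [[0.001, -0.001, 0.03], [0, 0, 0], 0.036], [[0.001, -0.001, 0.045], [0, 0, 0], 0.036], [[0.001, -0.001, 0.055], [0, 0, 0], 0.036], [[0.001, -0.001, 0.065], [0, 0, 0], 0.036], [[0.001, -0.001, 0.076], [0, 0, 0], 0.036], [[0.001, -0.001, 0.076], [0, 0, 0], 0.036], [[0.001, -0.001, 0.076], [0, 0, 0], 0.036]]}}

```text
time_s: 11.83
ee_pos: [0.6215, 0.1531, 0.0318]
ee_rot: [-2.994, -0.952, 0.001]
contact_force: [-0.0, -0.6, -0.1]
opening: 0.421
```

```bash
python3 - <<'E'
from h import *
tgt(at([.5855,.1285],.044,35,.03),35)
from cell import ctrl;import cv2
im=ctrl.get_image('wrist');cv2.imwrite('pics/w10.png',im['frame'])
r=.044
for th in range(5,50,5):
    a=np.radians(th);print(th,round(-r+r*np.cos(a),4),round(-r*np.sin(a),4))
E
```

```text
t 11.8333 p [0.6215 0.1531 0.0318] phi 35.3 F [-0.  -0.6 -0.1] | shift [ 0.0004 -0.0005  0.0018] turn [-0.03  0.04  0.29]
5 -0.0002 -0.0038
10 -0.0007 -0.0076
15 -0.0015 -0.0114
20 -0.0027 -0.015
25 -0.0041 -0.0186
30 -0.0059 -0.022
35 -0.008 -0.0252
40 -0.0103 -0.0283
45 -0.0129 -0.0311
```

View pics/w10.png

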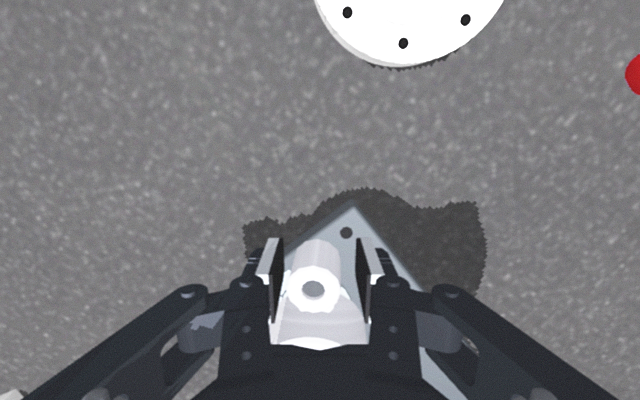

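Request:
{"name": "carry_out", "arguments": {"plan": [[[-0.0002, -0.0038, 0.001], [0, 0, -5], 0.036], [[-0.0007, -0.0076, 0.001], [0, 0, -10], 0.036], [[-0.0015, -0.0114, 0.001], [0, 0, -15], 0.036], [[-0.0027, -0.015, 0.001], [0, 0, -20], 0.036], [[-0.0041, -0.0186, 0.001], [0, 0, -25], 0.036], [[-0.0059, -0.022, 0.001], [0, 0, -30], 0.036], [[-0.008, -0.0252, 0.001], [0, 0, -35], 0.036], [[-0.0103, -0.0283, 0.001], [0, 0, -40], 0.036]]}}

```text
time_s: 12.55
ee_pos: [0.5983, 0.1707, 0.0325]
ee_rot: [2.483, 1.923, 0.006]
contact_force: [0.5, 0.3, -1.0]
opening: 0.422
```

```bash
python3 - <<'E'
from h import *
tgt(at([.5855,.1285],.044,75,.03),75)
from cell import ctrl;import cv2
im=ctrl.get_image('wrist');cv2.imwrite('pics/w11.png',im['frame'])
E
```

```text
t 12.55 p [0.5983 0.1707 0.0325] phi 75.5 F [ 0.5  0.3 -1. ] | shift [-0.0001 -0.0015  0.0025] turn [ 0.19 -0.11  0.5 ]
```

View pics/w11.png

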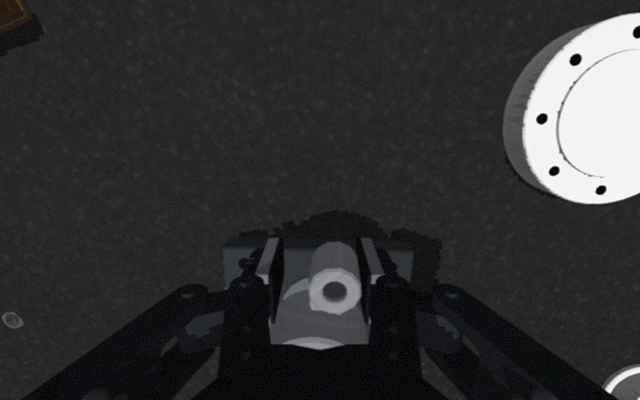

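Boss follows, riding against the trailing finger (col 335 vs. centre 319). Continue.

Request:
{"name": "carry_out", "arguments": {"plan": [[[-0.0002, -0.005, 0.001], [0, 0, -5], 0.036], [[-0.0007, -0.0088, 0.001], [0, 0, -10], 0.036], [[-0.0015, -0.0126, 0.001], [0, 0, -15], 0.036], [[-0.0027, -0.0162, 0.001], [0, 0, -20], 0.036], [[-0.0041, -0.0198, 0.001], [0, 0, -25], 0.036], [[-0.0059, -0.0232, 0.001], [0, 0, -30], 0.036], [[-0.008, -0.0264, 0.001], [0, 0, -35], 0.036], [[-0.0103, -0.0295, 0.001], [0, 0, -40], 0.036]]}}

```text
time_s: 13.27
ee_pos: [0.5668, 0.1679, 0.0311]
ee_rot: [1.678, 2.654, 0.003]
contact_force: [0.6, -0.6, -0.8]
opening: 0.425
```

```bash
python3 - <<'E'
from h import *
tgt(at([.5855,.1285],.044,115,.03),115)
E
```

```text
t 13.2667 p [0.5668 0.1679 0.0311] phi 115.4 F [ 0.6 -0.6 -0.8] | shift [0.0003 0.0003 0.0011] turn [0.14 0.04 0.38]
```

Request:
{"name": "carry_out", "arguments": {"plan": [[[-0.0002, -0.0038, 0.001], [0, 0, -5], 0.036], [[-0.0007, -0.0076, 0.001], [0, 0, -10], 0.036], [[-0.0015, -0.0114, 0.001], [0, 0, -15], 0.036], [[-0.0027, -0.015, 0.001], [0, 0, -20], 0.036], [[-0.0041, -0.0186, 0.001], [0, 0, -25], 0.036], [[-0.0059, -0.022, 0.001], [0, 0, -30], 0.036], [[-0.008, -0.0252, 0.001], [0, 0, -35], 0.036], [[-0.0103, -0.0283, 0.001], [0, 0, -40], 0.036]]}}

```text
time_s: 13.93
ee_pos: [0.5458, 0.1465, 0.0301]
ee_rot: [0.669, 3.067, 0.002]
contact_force: [1.6, 0.7, -0.5]
opening: 0.421
```

```bash
python3 - <<'E'
from h import *
tgt(at([.5855,.1285],.044,155,.03),155)
from cell import ctrl;import cv2
im=ctrl.get_image('wrist');cv2.imwrite('pics/w12.png',im['frame']);print(ctrl.observe()['joint_pos'].round(2))
im=ctrl.get_image('side');cv2.imwrite('pics/s12.png',cv2.resize(im['frame'][150:290,250:410],None,fx=4.2,fy=4.2))
E
```

```text
t 13.9333 p [0.5458 0.1465 0.0301] phi 155.4 F [ 1.6  0.7 -0.5] | shift [0.0004 0.0005 0.0001] turn [0.09 0.12 0.37]
[ 0.2   0.92 -0.85  1.85  0.93  0.84  0.  ]
```

View pics/w12.png

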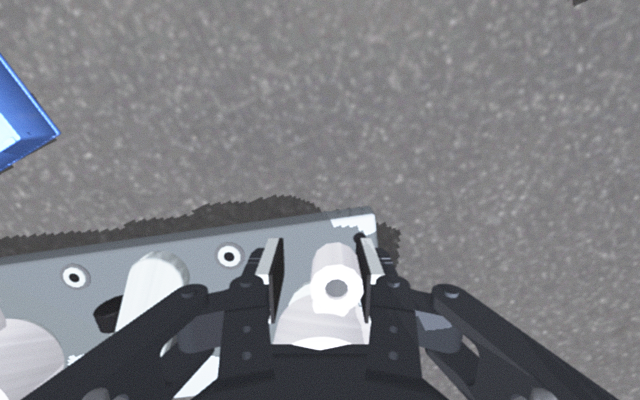

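View pics/s12.png

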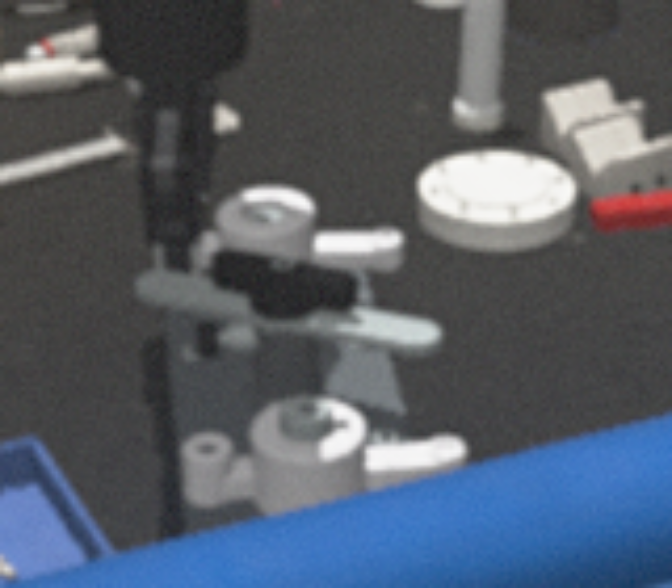

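Request:
{"name": "carry_out", "arguments": {"plan": [[[0, -0.0015, 0], [0, 0, -2], 0.03], [[-0.0001, -0.0031, 0], [0, 0, -4], 0.03], [[-0.0002, -0.0046, 0], [0, 0, -6], 0.03], [[-0.0004, -0.0061, 0], [0, 0, -8], 0.03], [[-0.0007, -0.0076, 0], [0, 0, -10], 0.03], [[-0.0009, -0.0088, 0], [0, 0, -11.5], 0.03], [[-0.0011, -0.0099, 0], [0, 0, -13], 0.03], [[-0.0011, -0.0099, 0], [0, 0, -13], 0.03]]}}

```text
time_s: 14.7
ee_pos: [0.5418, 0.1369, 0.0294]
ee_rot: [0.323, 3.124, 0.0]
contact_force: [-0.3, 0.6, 0.6]
opening: 0.349
```

```bash
python3 - <<'E'
from h import *
tgt(at([.5855,.1285],.044,168,.03),168)
from cell import ctrl;import cv2
im=ctrl.get_image('wrist');cv2.imwrite('pics/w13.png',im['frame']);print(ctrl.observe()['opening'])
im=ctrl.get_image('side');cv2.imwrite('pics/s13.png',cv2.resize(im['frame'][150:290,250:410],None,fx=4.2,fy=4.2))
E
```

```text
t 14.7 p [0.5418 0.1369 0.0294] phi 168.2 F [-0.3  0.6  0.6] | shift [-0.0005  0.0008 -0.0006] turn [0.01 0.03 0.21]
0.34964000726651967
```

View pics/w13.png

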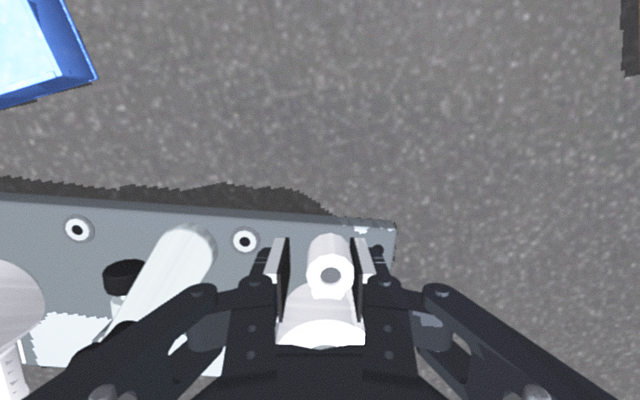

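View pics/s13.png

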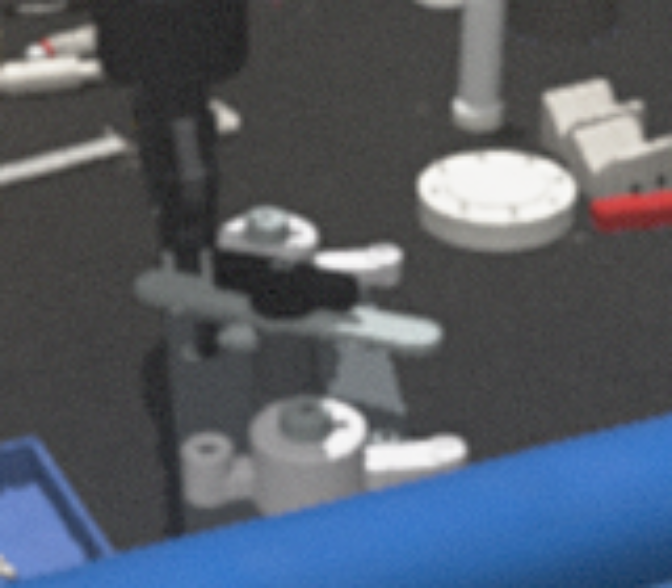

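Request:
{"name": "carry_out", "arguments": {"plan": [[[0, 0.002, 0], [0, 0, 2], 0.04], [[0, 0.002, 0], [0, 0, 2], 0.04], [[0, 0.002, -0.03], [0, 0, 2], 0.04], [[0, 0.002, -0.065], [0, 0, 5], 0.04], [[0, 0.002, -0.1], [0, 0, 12], 0.04], [[0, 0.002, -0.13], [0, 0, 19], 0.04], [[0, 0.002, -0.13], [0, 0, 26], 0.04], [[0, 0.002, -0.13], [0, 0, 33], 0.04]]}}

```text
time_s: 15.47
ee_pos: [0.5428, 0.1398, 0.1617]
ee_rot: [1.202, 2.898, 0.005]
contact_force: [-0.1, 0.6, -1.0]
opening: 0.47
```

```bash
python3 - <<'E'
from h import *
tgt([.5585,.0395,.12],135)
from cell import ctrl;import cv2
im=ctrl.get_image('top');cv2.imwrite('pics/t14.png',cv2.resize(im['frame'][150:260,260:430],None,fx=4.5,fy=4.5,interpolation=cv2.INTER_CUBIC))
for c in('wrist','top','side'):print(c,[(np.round(r['xyz'],4),r['score']) for r in ctrl.pinpoint(c,'retainer_bar')[:2]])
E
```

```text
t 15.4667 p [0.5428 0.1398 0.1617] phi 134.9 F [-0.1  0.6 -1. ] | shift [-0.082  -0.0599  0.0416] turn [ 0.24  0.12 -0.06]
wrist []
top [(array([0.5613, 0.0418, 0.0773]), 0.62), (array([ 0.5339, -0.0446,  0.0353]), 0.31)]
side [(array([0.5601, 0.0419, 0.082 ]), 0.98), (array([ 0.5367, -0.0468,  0.04  ]), 0.34)]
```

View pics/t14.png

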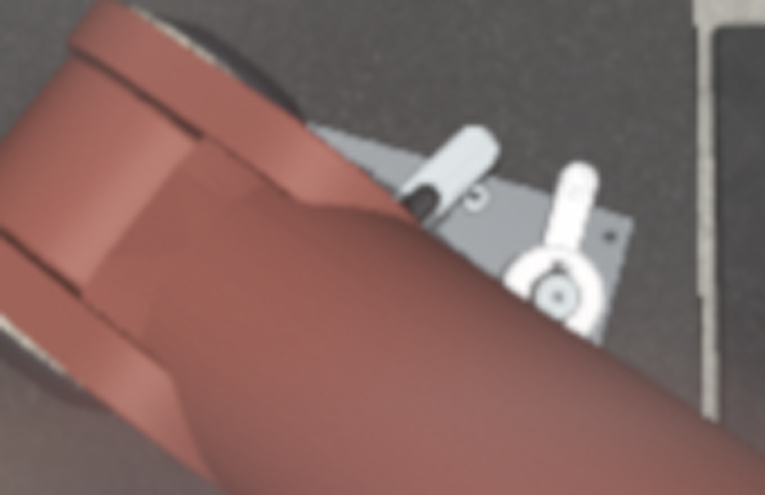

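Request:
{"name": "carry_out", "arguments": {"plan": [[[-0.027, -0.02, 0], [0, 0, 0], 0.04], [[-0.055, -0.039, 0], [0, 0, 0], 0.04], [[-0.082, -0.0585, 0], [0, 0, 0], 0.04], [[-0.082, -0.0585, 0.02], [0, 0, 0], 0.04], [[-0.082, -0.0585, 0.04], [0, 0, 0], 0.04], [[-0.082, -0.0585, 0.05], [0, 0, 0], 0.04], [[-0.082, -0.0585, 0.05], [0, 0, 0], 0.04], [[-0.082, -0.0585, 0.05], [0, 0, 0], 0.04]]}}

```text
time_s: 16.33
ee_pos: [0.5585, 0.0405, 0.1088]
ee_rot: [-1.192, -2.905, -0.0]
contact_force: [0.8, 1.3, -0.0]
opening: 0.472
```

```bash
python3 - <<'E'
from h import *
tgt([.5595,.0405,.068],135)
from cell import ctrl;import cv2
im=ctrl.get_image('wrist');cv2.imwrite('pics/w15.png',im['frame'])
im=ctrl.get_image('side');cv2.imwrite('pics/s15.png',cv2.resize(im['frame'][150:290,250:410],None,fx=4.2,fy=4.2))
E
```

```text
t 16.3333 p [0.5585 0.0405 0.1088] phi 135.4 F [ 0.8  1.3 -0. ] | shift [-0.0007  0.0007  0.0408] turn [-0.02 -0.09  0.4 ]
```

View pics/w15.png

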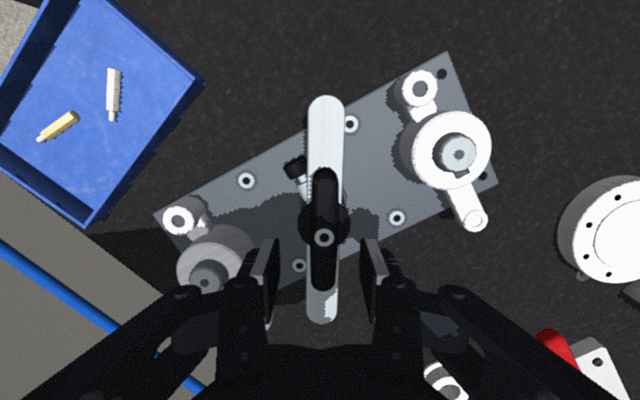

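View pics/s15.png

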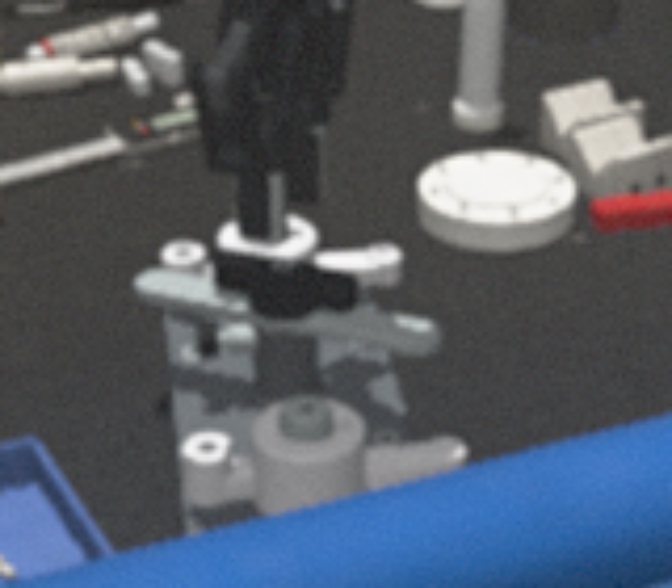

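Request:
{"name": "carry_out", "arguments": {"plan": [[[0, 0.0015, 0.013], [0, 0, 0], 0.04], [[0, 0.0015, 0.026], [0, 0, 0], 0.04], [[0, 0.0015, 0.038], [0, 0, 0], 0.04], [[0, 0.0015, 0.038], [0, 0, 0], 0.03], [[0, 0.0015, 0.038], [0, 0, 0], 0.01], [[0, 0.0015, 0.038], [0, 0, 0], 0.01], [[0, 0.0015, 0.038], [0, 0, 0], 0.01], [[0, 0.0015, 0.038], [0, 0, 0], 0.01]], "force": 40}}

```text
time_s: 17.1
ee_pos: [0.5605, 0.0422, 0.0706]
ee_rot: [-1.194, -2.906, -0.006]
contact_force: [4.6, 3.9, -10.7]
opening: 0.174
```

```bash
python3 - <<'E'
from h import *
tgt([.5595,.0405,.07],135)
from cell import ctrl;import cv2
im=ctrl.get_image('wrist');cv2.imwrite('pics/w16.png',im['frame']);s=ctrl.observe();print(s['opening'],s['ft_torque'])
E
```

```text
t 17.1 p [0.5605 0.0422 0.0706] phi 135.3 F [  4.6   3.9 -10.7] | shift [-0.0005 -0.0019  0.0006] turn [ 0.19 -0.09  0.31]
0.16971709693472062 [ 0.77936043 -0.74260699  0.05424414]
```

View pics/w16.png

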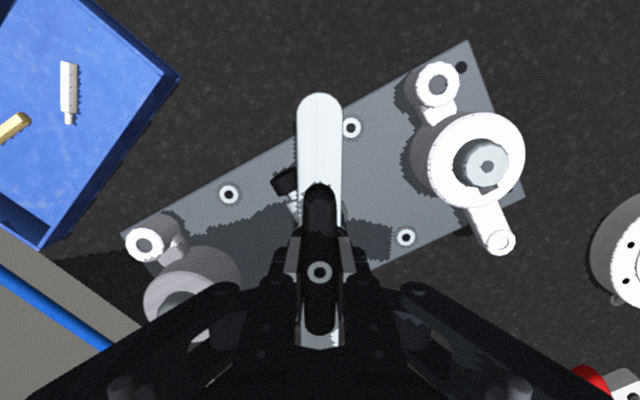

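Request:
{"name": "carry_out", "arguments": {"plan": [[[0, 0.001, -0.001], [0, 0, 4], 0.01], [[0, 0.001, -0.001], [0, 0, 9], 0.01], [[0, 0.001, -0.001], [0, 0, 14], 0.01], [[0, 0.001, -0.001], [0, 0, 19], 0.01], [[0, 0.001, -0.001], [0, 0, 24], 0.01], [[0, 0.001, -0.001], [0, 0, 29], 0.01], [[0, 0.001, -0.001], [0, 0, 34], 0.01], [[0, 0.001, -0.001], [0, 0, 38], 0.01]]}}

```text
time_s: 17.82
ee_pos: [0.5606, 0.0422, 0.0706]
ee_rot: [-2.078, -2.354, -0.002]
contact_force: [3.6, 3.6, -15.6]
opening: 0.176
```

```bash
python3 - <<'E'
from h import *
tgt([.5605,.0422,.07],98)
from cell import ctrl;import cv2
im=ctrl.get_image('wrist');cv2.imwrite('pics/w17.png',im['frame']);s=ctrl.observe();print(s['opening'],s['ft_torque'])
E
```

```text
t 17.8167 p [0.5606 0.0422 0.0706] phi 97.1 F [  3.6   3.6 -15.6] | shift [ 0.0001 -0.0001  0.0006] turn [-0.01 -0.12 -0.88]
0.17469235666261798 [ 0.65609042 -0.93327164 -0.0052345 ]
```

View pics/w17.png

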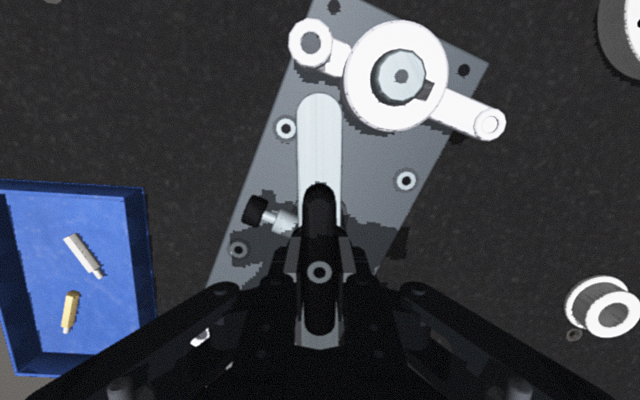

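Request:
{"name": "carry_out", "arguments": {"plan": [[[0, 0, 0], [0, 0, 4], 0.01], [[0, 0, 0], [0, 0, 8], 0.01], [[0, 0, 0], [0, 0, 12], 0.01], [[0, 0, 0], [0, 0, 16], 0.01], [[0, 0, 0], [0, 0, 19], 0.01], [[0, 0, 0], [0, 0, 22], 0.01], [[0, 0, 0], [0, 0, 25], 0.01], [[0, 0, 0], [0, 0, 27], 0.01]]}}

```text
time_s: 18.53
ee_pos: [0.5605, 0.0422, 0.0707]
ee_rot: [-2.564, -1.815, -0.001]
contact_force: [4.8, 1.1, -14.1]
opening: 0.17
```

```bash
python3 - <<'E'
from h import *
tgt([.5605,.0422,.07],61)
from cell import ctrl;import cv2
im=ctrl.get_image('wrist');cv2.imwrite('pics/w18.png',im['frame']);s=ctrl.observe();print(s['opening'],s['ft_torque'])
E
```

```text
t 18.5333 p [0.5605 0.0422 0.0707] phi 70.6 F [  4.8   1.1 -14.1] | shift [-0.     -0.      0.0007] turn [-0.02 -0.04  9.59]
0.17258484409745592 [ 0.40371746 -1.0211208   1.48099102]
```

View pics/w18.png

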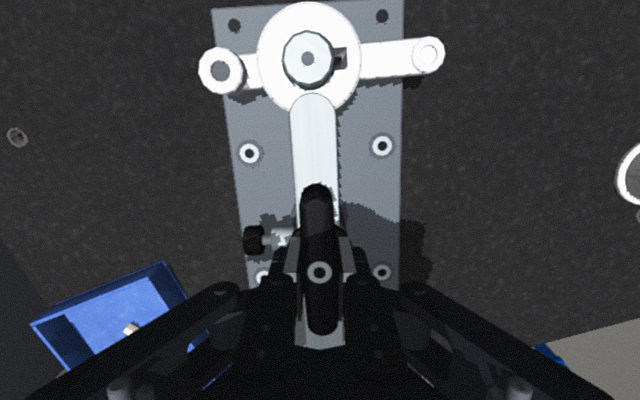

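Request:
{"name": "carry_out", "arguments": {"plan": [[[0, 0, 0], [0, 0, -2], 0.01], [[0, 0, 0], [0, 0, -3], 0.04], [[0, 0, 0], [0, 0, -3], 0.04], [[0, 0, 0], [0, 0, -3], 0.04], [[0, 0, -0.01], [0, 0, -3], 0.04], [[0, 0, -0.03], [0, 0, -3], 0.04], [[0, 0, -0.06], [0, 0, -3], 0.04], [[0, 0, -0.09], [0, 0, -3], 0.04]]}}

```text
time_s: 19.25
ee_pos: [0.5601, 0.0413, 0.1641]
ee_rot: [-2.521, -1.873, 0.001]
contact_force: [0.7, -1.0, -0.8]
opening: 0.468
```

```bash
python3 - <<'E'
from h import *
tgt([.48,-.1,.25],71)
from cell import ctrl;import cv2
im=ctrl.get_image('wrist');cv2.imwrite('pics/w19.png',im['frame'])
im=ctrl.get_image('side');cv2.imwrite('pics/s19.png',cv2.resize(im['frame'][150:290,250:410],None,fx=4.2,fy=4.2))
E
```

```text
t 19.25 p [0.5601 0.0413 0.1641] phi 73.2 F [ 0.7 -1.  -0.8] | shift [-0.1585 -0.036  -0.0858] turn [-0.05  0.02  2.23]
```

View pics/w19.png

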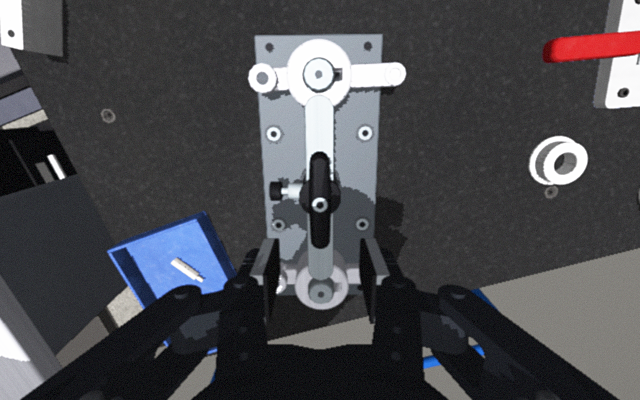

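View pics/s19.png

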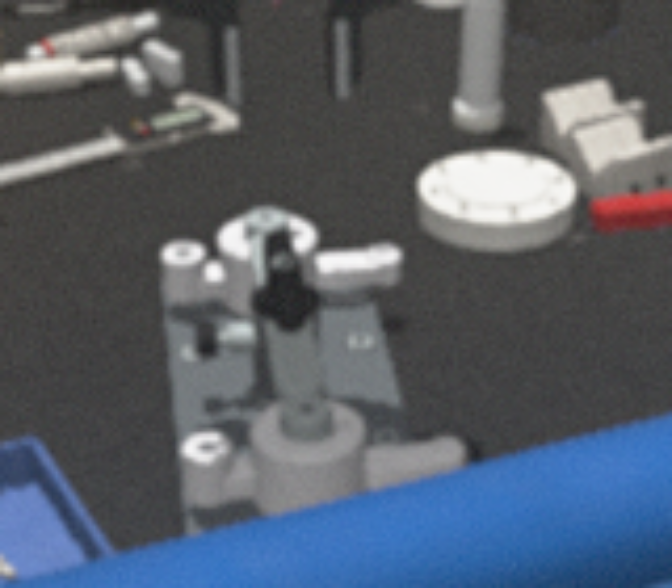

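Request:
{"name": "carry_out", "arguments": {"plan": [[[-0.02, 0, -0.01], [0, 0, 0], 0.04], [[-0.04, 0, -0.02], [0, 0, 0], 0.04], [[-0.07, 0, -0.04], [0, 0, 0], 0.04], [[-0.1, -0.01, -0.06], [0, 0, 0], 0.04], [[-0.13, -0.02, -0.08], [0, 0, 0], 0.04], [[-0.15, -0.03, -0.1], [0, 0, 0], 0.04], [[-0.15, -0.03, -0.1], [0, 0, 0], 0.04], [[-0.15, -0.03, -0.1], [0, 0, 0], 0.04]]}}

```text
time_s: 20.02
ee_pos: [0.4885, -0.0947, 0.2637]
ee_rot: [2.522, 1.868, 0.002]
contact_force: [1.1, 0.6, -0.7]
opening: 0.466
```

```bash
python3 - <<'E'
from h import *
from cell import ctrl;import cv2
s=ctrl.observe();print(s['ee_pos'],s['contact_force'])
im=ctrl.get_image('top');cv2.imwrite('pics/t20.png',cv2.resize(im['frame'][150:260,260:430],None,fx=4.5,fy=4.5,interpolation=cv2.INTER_CUBIC))
im=ctrl.get_image('wrist');cv2.imwrite('pics/w20.png',im['frame'])
for c,l in (('side','lever_left_mid'),('side','lever_right_mid'),('wrist','lever_left_mid'),('wrist','lever_right_mid'),('top','alu_disc'),('top','bush_3'),('top','milled_block')):print(c,l,[(np.round(r['xyz'],4),r['score']) for r in ctrl.pinpoint(c,l)[:2]])
E
```

```text
[ 0.48854256 -0.09465156  0.26365857] [ 1.10199717  0.58415025 -0.66838553]
side lever_left_mid [(array([0.5865, 0.1283, 0.0376]), 0.87), (array([0.561 , 0.0429, 0.0782]), 0.17)]
side lever_right_mid [(array([ 0.5339, -0.0459,  0.0364]), 0.74), (array([0.6316, 0.1181, 0.0331]), 0.24)]
wrist lever_left_mid []
wrist lever_right_mid [(array([ 0.5388, -0.0442,  0.0358]), 0.73)]
top alu_disc [(array([0.7552, 0.2023, 0.003 ]), 0.66)]
top bush_3 [(array([ 0.7847, -0.0093,  0.0021]), 0.52)]
top milled_block [(array([ 0.3745,  0.2431, -0.0009]), 0.67)]
```

View pics/t20.png

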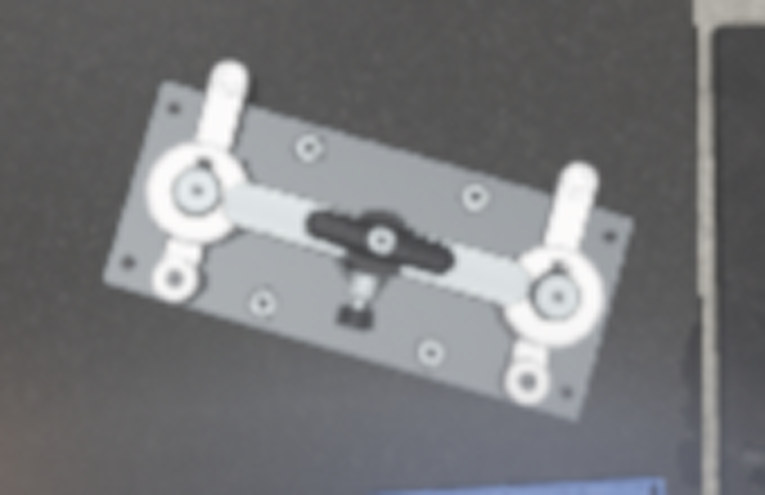

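View pics/w20.png

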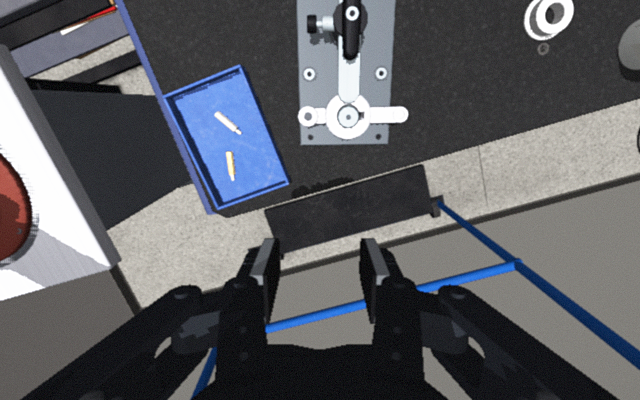

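The top view shows both long arms lying along the key lines: left from (197,190) to (230,75), right from (558,297) to (580,175). The strap lies over both hubs from (230,200) to (525,285). The tool is clear of the fixture.

```bash
python3 -c "
from cell import ctrl
print(ctrl.hand_in())"
```

```text
the job is handed in; nothing more can be done
None
```

I turned both levers round on their arbors until they dropped home. I then gripped the T-bar knob and turned it clockwise to its stop, let go, drew clear and handed the job in at about 20 s.

**Levers:** The last side-camera check put the hub mid-points at about 37.6 mm (left) and 36.4 mm (right), against 38 mm fully home. In the last top view both long arms lie along the key lines.

**Retainer:** The stop held against about 1.5 Nm, well above the 0.17 Nm detent. After release the strap stayed in line over both hubs. I could not read the joint value. I measured a turn of only about 62° (1.08 rad), not the full 1.3. My guess is that it started slightly off zero, and I did not confirm that.

**Bystanders:** The disc, bush and block were within about 4 mm of where they stood at the start.

**Checks that failed or disagreed:** In the last checks the wrist camera did not find the left lever, and its right-lever position was about 5 mm from the side camera's.

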